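# Isolate the lacquer turntable and scrape its plate clean

## Robot

A 7-joint arm with a two-finger parallel gripper is mounted at the origin on the work surface. World frame = base frame: x ahead of the robot, y to its left, z up, the work surface at z = 0. Lengths are in m, angles in degrees, forces in N, time in s.
With the tool pointing down it reaches from about 0.4 to 0.75 m from the base axis. Payload 19.5 kg.
Tool frame: the origin (TCP) lies at the very end of the fingers, on their centre line; the grasp point (between the pads) lies 19 mm behind it; z points along the fingers, y is the line along which they close (so a half turn about z gives the same grasp; the last joint's range is limited). The gripper opens to 85 mm and grips with 20 to 120 N. Pads are 22 mm wide; open, the fingers measure 114 mm over their backs; the gripper's body (76 mm by 85 mm) begins 54 mm behind the grasp point. The pads swing forward as they close: fully open they stand 13 mm farther back than shut.
Start: joints at [-69.941, 40.479, -1.581, 85.061, 1.261, 54.483, -4.326], TCP at [0.22, 0.531, 0.231] pointing down, gripper open.
Joint ranges: [-155.06, 155.06], [-18.47, 123.98], [-90, 86.84], [0, 140.48], [-83.41, 263.41], [0, 116], [-161.91, 161.91]. Speed limits (degrees/s): [108.29, 108.29, 147.25, 147.25, 172.46, 172.46, 172.46].

## Interface

Orientations are given as a 3x3 rotation matrix whose columns are the frame's x, y, z axes.
In Python, from cell import get_obs, imaging, manip gives the robot as it stands.
- The arm moves only by the tool step_arm, never from a script. Its argument "increments" is one flat list of numbers, 5 for each row, row after row: the shift along the tool's x, y, z in cm, then the turn about the tool's z in rad, then the finger opening in cm, from 0 to 8.54. A call has exactly 10 rows; each row shifts and turns the commanded pose from where the row before left it, along the tool's axes as they then stand; what a row does not reach is not made up. A row lasts 1/12 s, in which the tool goes at most 41.7 mm and 7.16 degrees, less where a joint would pass 70% of its speed; a pose out of reach is approached as far as the arm can. A call with a gripper value outside its range is refused whole. The fingers move at their own pace and stop on an object; "newtons" is the grip in N (left out, the last holds). Time passes only in rows, so rows that do not move let the fingers close, or fill a call up. It gives the time, the measured TCP pose, the force, the opening and the grip force at its end, in the units of the state.
- get_obs(): the state, without advancing time (a new reading comes with each control period).
- imaging.grab_frame(name): name is "scene" or "top" or "wrist"; returns a dict with "frame" (384x512x3 uint8, red, green, blue), "vfov" (degrees; the focal length in pixels is half the picture's height over the tangent of half this angle, whatever the lens; pixels are square), "cx", "cy" (the principal point, pixels), "k1" (the pictures are not rectified: a ray, as slopes to the right and down, at radius r is drawn at 1 + k1 r^2 times it, then the intrinsics apply), "world_to_cam" (4x4, takes a point from world to camera coordinates); the wrist camera has in their place "mount" (4x4, takes a point from camera to tool coordinates, whose origin is the TCP and whose axes are the flange's). Camera axes: x right, y down, z forward; pixel columns grow to the right and rows downward; lengths in m; the calibration is good to about 2 mm. A picture is of the moment at which its call begins: read the wrist's pose just before it. There is no depth.
- manip.close_job(): hands the job in; it is judged then, once.
The state is a dict: "time_s": time; "joints": joint angles; "joint_vel": joint speeds; "tau": joint torques, N m; "position": TCP position; "eef_rot": TCP orientation; "contact_force": force on the tool from outside, world axes, zero at the start; "ft_torque": the same for the moment, N m; "finger_gap": finger opening in m; "finger_force": force on a finger pad.
Only numpy, scipy, OpenCV 4.12 (cv2) and the standard library are available. Lean on these libraries where they do the work, as an engineer would, in place of code of your own. Each camera call takes 0.05 s, during which the arm holds its last target. There are 200 camera calls.

## Task

Make the lacquerer's turntable safe by pushing its red switch lever over to the middle (off) position, never letting it go past the middle to the opposite run position. Then take the scraper block, press it lightly but firmly on the turntable plate and wipe all three red lacquer chips off the plate into the steel tray, without forcing the block down hard and without touching the chips with the fingers. Finally stand the scraper upright on the bench again, and leave the jar, bowl and bottle where they are.

Things in the scene. Friction and masses are not known exactly. Their poses are not given: they have to be found in the camera images.
- switchbox: Grey three-position switch fixed to the bench: foot 100 (x) x 130 (y) mm, housing 75 x 110 mm, top 50 mm above the bench. Origin at the centre of its underside, z up. The lever swings in the box's own y-z plane about a pivot on the box's axis 45 mm above the bench. Green dots mark the run positions, a white bar off.
- switch (a joint): Angle of the switch lever, rad: 0 leaning 0.6 rad from upright towards the box's +y (run, where it starts), 0.6 upright (off, middle detent), 1.2 leaning towards -y (run the other way). Spring detents at these three places; it takes some 10 N at the ball to break out of one and half way to the middle it snaps by itself into the next.
- switch_tip (a point): Centre of the red ball, 28 mm across, at the top of the switch lever, 85 mm from the pivot; below it a steel rod 12 mm thick.
- machine: Turntable, bolted down: grey foot, pale green round plate 220 mm across and 12 mm thick, steel catch tray at its -y side. Origin on the plate's axis at bench height, x and y level, z up. It does not spin; it may be out of level by up to 3.5 degrees about the machine's x axis (+y edge up or down by 7 mm), so feel for it; it stays as tipped. It is spring mounted: sinks 1 mm per 6 N, at most 6 mm.
- hub (a point): Centre of the upper face of the turntable plate, 90 mm above the bench; the plate's tilt axis runs through about here along the machine's x.
- tray (a point): Centre of the inner floor of the open steel catch tray, 5 mm above the bench, 155 mm from the plate's axis towards the machine's -y; axes as the machine's. Outside 220 (x) x 130 (y) mm, walls 4 mm thick and 45 mm high; its +y part lies under the plate's edge.
- scraper: Scraper block, standing upright loose on the bench, 140 g: black foot 90 (x) x 24 (y) x 12 mm with flat underside, above it a wooden grip 75 (x) x 18 (y) mm up to 90 mm above the underside. Origin at the centre of the underside, z up. Grip it across its y; wipe along its y.
- chip1: Dark red flake of dried lacquer lying loose on the plate, about 18 x 18 mm and 5 mm thick, 12 g; origin at the centre of its underside.
- chip2: Dark red flake of dried lacquer lying loose on the plate, about 18 x 18 mm and 5 mm thick, 12 g; origin at the centre of its underside.
- chip3: Dark red flake of dried lacquer lying loose on the plate, about 18 x 18 mm and 5 mm thick, 12 g; origin at the centre of its underside.
- jar: Bystander: jar with yellow lid, 56 mm across, 75 mm tall; origin at the centre of its underside.
- bowl: Bystander: small red lacquered bowl, 100 mm across, 50 mm tall; origin at the centre of its underside.
- squeeze: Bystander: clear squeeze bottle with yellow cap, 52 mm across, 150 mm tall; origin at the centre of its underside.
Not all that is in view belongs to the job. Of the things that look like the switchbox, the smallest one is meant.

How it is judged:
By the outcome, as a careful person would: the job done as asked, in the order asked, and still so for the second after the job is handed in, with the robot touching nothing.
It also fails if it takes over 72 s, if anything falls off the work surface, if the arm or the gripper's body presses on something with over 40 N, if the wrist force passes 120 N, or if a joint passes its speed limit or range.

## Working session

There is one attempt and no reset: what is moved stays moved. The work goes in short steps, Python scripts to look and compute and a tool call to move; the robot and the scene stay as the last step left them, time stands still between calls to the robot, and variables do not carry over. Pictures are saved under pics/ and viewed, at most 11 in all, crops included, and the job is handed in when it is done.

Besides the shell and the picture viewer there is one more tool, called after ">>>" as name(argument=value, ...) on one line, values as JSON. step_arm: Moves the arm, as the interface text tells. Its arguments: {"type":"object","properties":{"increments":{"type":"array"},"newtons":{"type":"number"}},"required":["increments"]}

```bash
mkdir -p pics
cat > h.py <<'E'
import numpy as np, cv2
from cell import get_obs, imaging, manip
def grab(n):
    o=get_obs() if n=="wrist" else None
    f=imaging.grab_frame(n)
    if n=="wrist":
        T=np.eye(4);T[:3,:3]=np.array(o["eef_rot"]);T[:3,3]=o["position"]
        f["c2w"]=T@np.array(f["mount"])
    else: f["c2w"]=np.linalg.inv(np.array(f["world_to_cam"]))
    h=f["frame"].shape[0]; f["f"]=h/2/np.tan(np.radians(f["vfov"])/2)
    return f
def ray(f,u,v):
    d=np.array([(u-f["cx"])/f["f"],(v-f["cy"])/f["f"]]); s=d.copy()
    for _ in range(30): s=d/(1+f["k1"]*(s@s))
    R=f["c2w"]; w=R[:3,:3]@np.array([s[0],s[1],1]); return R[:3,3],w/np.linalg.norm(w)
def plane(f,u,v,z):
    o,d=ray(f,u,v); return o+d*(z-o[2])/d[2]
def proj(f,p):
    c=np.linalg.inv(f["c2w"])@np.append(p,1); s=c[:2]/c[2]; s=s*(1+f["k1"]*(s@s)); return s*f["f"]+[f["cx"],f["cy"]]
def tri(fs,uvs):
    A=np.zeros((3,3));b=np.zeros(3)
    for f,(u,v) in zip(fs,uvs):
        o,d=ray(f,u,v);M=np.eye(3)-np.outer(d,d);A+=M;b+=M@o
    p=np.linalg.solve(A,b);return p
def save(f,n,crop=None,k=1):
    im=f["frame"][...,::-1]
    if crop: im=im[crop[1]:crop[3],crop[0]:crop[2]]
    cv2.imwrite("pics/"+n,cv2.resize(im,None,fx=k,fy=k,interpolation=cv2.INTER_CUBIC))
E
python3 - <<'E'
from h import *
import pickle
o=get_obs();print({k:np.round(v,3).tolist() for k,v in o.items()})
F={}
for n in("scene","top","wrist"):
    f=grab(n);F[n]=f;print(n,f["vfov"],f["cx"],f["cy"],f["k1"],f["c2w"].round(3).tolist())
pickle.dump(F,open("F0.pkl","wb"))
save(F["scene"],"s0.png",k=1.5);save(F["top"],"t0.png",k=1.5)
E
```

```text
{'time_s': 0.0, 'joints': [-69.942, 40.514, -1.582, 85.082, 1.26, 54.483, -4.324], 'joint_vel': [-0.046, 0.026, -0.034, -0.084, 0.098, -0.023, 0.039], 'tau': [0.002, -88.321, 1.235, -23.616, 0.017, 0.007, -0.0], 'position': [0.219, 0.531, 0.231], 'eef_rot': [[-0.924, 0.382, -0.0], [0.382, 0.924, -0.001], [-0.0, -0.001, -1.0]], 'contact_force': [0.587, -0.397, 0.417], 'ft_torque': [-0.028, 0.012, 0.027], 'finger_force': 0.0, 'finger_gap': 0.085}
scene 56.664059020217245 252.83881109226553 191.85686274273698 -0.06306745168682172 [[-0.88, 0.383, -0.28, 0.814], [0.474, 0.717, -0.511, 0.466], [0.005, -0.583, -0.812, 0.866], [0.0, 0.0, 0.0, 1.0]]
top 56.60983495497294 258.02523578991395 190.72598032721868 -0.02067982002569163 [[0.029, -0.996, 0.089, 0.44], [-0.999, -0.027, 0.024, -0.01], [-0.021, -0.089, -0.996, 1.096], [0.0, 0.0, 0.0, 1.0]]
wrist 69.09324809557889 258.56283595485445 188.98167548839095 -3.73387004355128e-05 [[0.382, 0.887, 0.257, 0.154], [0.924, -0.368, -0.105, 0.558], [0.001, 0.278, -0.961, 0.373], [0.0, 0.0, 0.0, 1.0]]
```

View pics/s0.png

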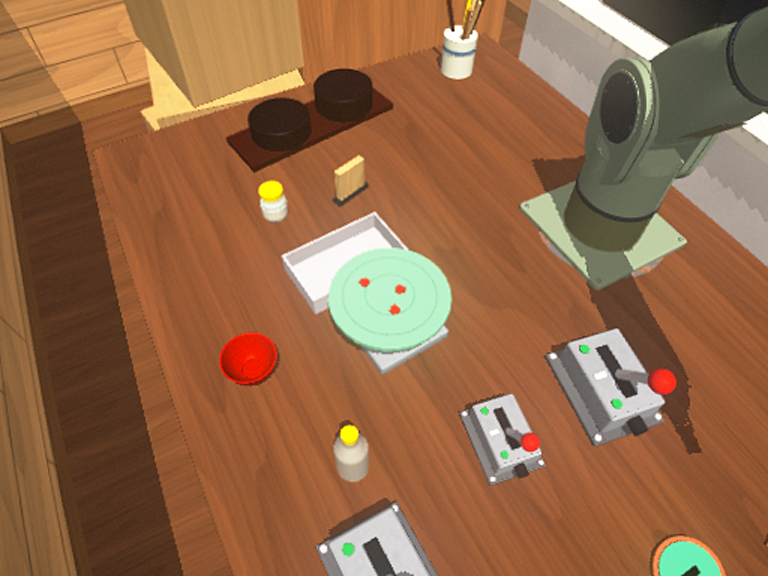

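View pics/t0.png

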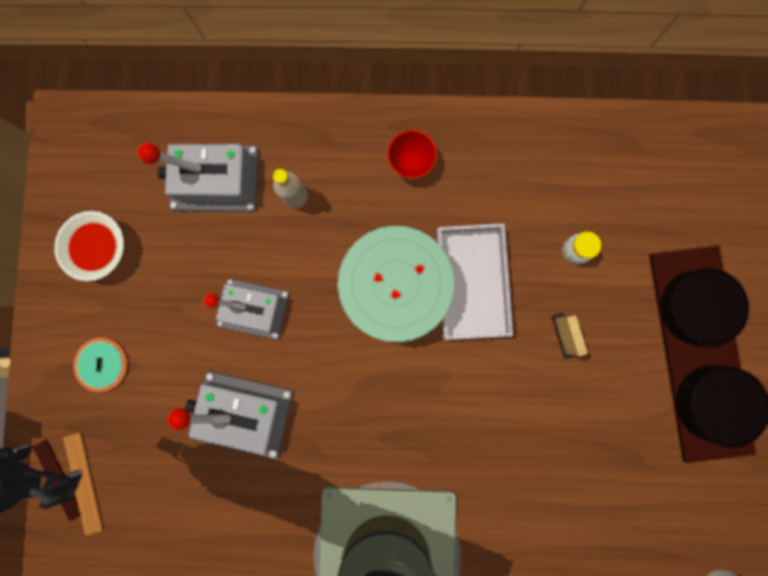

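The top view shows the smallest switchbox at about (250,310) in the 1.5x picture, its ball at (211,300). The plate is at (397,283), the tray is to its right and the scraper is at (572,337). The three chips are at (378,278), (419,269) and (395,295).

Run:
```python
from h import *
import pickle
F=pickle.load(open("F0.pkl","rb"));S,T=F["scene"],F["top"]
def blobs(f,m,roi=None,amin=4):
    m=m.astype(np.uint8)
    if roi: r=np.zeros_like(m);r[roi[1]:roi[3],roi[0]:roi[2]]=1;m*=r
    n,l,s,c=cv2.connectedComponentsWithStats(m)
    return [(c[i].round(1).tolist(),int(s[i,4]),l==i) for i in range(1,n) if s[i,4]>=amin]
def hsv(f):return [x.astype(int) for x in cv2.split(cv2.cvtColor(f["frame"],cv2.COLOR_RGB2HSV))]
for nm,f,rb,rp in(("scene",S,(340,285,365,308),(215,160,305,240)),("top",T,(132,192,150,208),(222,148,306,230))):
    h,s,v=hsv(f);red=((h<6)|(h>174))&(s>190)&(v>110)
    B=blobs(f,red,rb,15);C=blobs(f,((h<12)|(h>170))&(s>120)&(v>90),rp)
    print(nm,"ball",[b[:2] for b in B],"chips",[b[:2] for b in C])
    P=blobs(f,(h>60)&(h<90)&(s>40)&(v>100),rp,500)
    for c,a,m in P:
        cn,_=cv2.findContours(m.astype(np.uint8),0,2);e=cv2.fitEllipse(cv2.convexHull(cn[0]));print("plate",e,plane(f,*e[0],.09).round(4))
    for c,a,m in C: print("chip",plane(f,*c,.094).round(4))
    f["ball"]=B[0][0] if B else None
print("ball tri",tri([S,T],[S["ball"],T["ball"]]).round(4))
h,s,v=hsv(T)
g=blobs(T,(h>45)&(h<75)&(s>130),(140,185,195,228),3);print("dots",[(b[:2],plane(T,*b[0],.05).round(4).tolist()) for b in g])
h2,s2,v2=hsv(S)
g=blobs(S,(h2>45)&(h2<75)&(s2>130),(300,262,365,325),3);print("dotsS",[(b[:2],plane(S,*b[0],.05).round(4).tolist()) for b in g])
# scraper grip top
for f,roi,hh in((T,(365,200,400,245),(h,s,v)),(S,(215,95,255,140),(h2,s2,v2))):
    m=(hh[0]>14)&(hh[0]<28)&(hh[1]>70)&(hh[2]>(170 if f is T else 150))
    for c,a,mm in blobs(f,m,roi,15):
        cn,_=cv2.findContours(mm.astype(np.uint8),0,2);q=cv2.boxPoints(cv2.minAreaRect(cn[0]))
        print("grip",c,a,q.round(1).tolist(),[plane(f,*p,.09)[:2].round(4).tolist() for p in q])
# tray
m=(s<45)&(v>120)
for c,a,mm in blobs(T,m,(285,140,350,235),200):
    cn,_=cv2.findContours(mm.astype(np.uint8),0,2);q=cv2.boxPoints(cv2.minAreaRect(cn[0]))
    print("tray",c,a,q.round(1).tolist(),[plane(T,*p,.045)[:2].round(4).tolist() for p in q])
cr=np.hstack([cv2.resize(T["frame"][180:235,130:200],None,fx=5,fy=5,interpolation=2),cv2.resize(T["frame"][195:250,355:405],None,fx=5,fy=5,interpolation=2)])
cv2.imwrite("pics/c1.png",cr[...,::-1])
```

```text
scene ball [([353.4, 294.5], 113)] chips [([242.5, 187.7], 29), ([266.4, 192.4], 29), ([262.9, 206.0], 32), ([217.8, 210.3], 24), ([220.0, 217.4], 5), ([215.5, 227.0], 4), ([219.2, 233.2], 17), ([302.8, 238.0], 5)]
plate ((259.47711181640625, 199.36024475097656), (68.5206298828125, 81.18610382080078), 90.9326171875) [0.5421 0.0076 0.09  ]
chip [ 0.5654 -0.0449  0.094 ]
chip [ 0.5164 -0.001   0.094 ]
chip [0.5458 0.0325 0.094 ]
chip [ 0.6547 -0.0107  0.094 ]
chip [0.6588 0.0114 0.094 ]
chip [0.6807 0.0315 0.094 ]
chip [0.6801 0.0517 0.094 ]
chip [0.5055 0.1605 0.094 ]
top ball [([140.4, 199.9], 67)] chips [([235.3, 150.3], 35), ([246.2, 148.4], 5), ([291.1, 152.4], 18), ([237.2, 154.5], 4), ([279.3, 178.9], 26), ([251.5, 184.8], 28), ([263.3, 195.6], 28), ([300.0, 226.9], 11)]
plate ((264.0322570800781, 188.91592407226562), (75.23208618164062, 75.93312072753906), 98.67498779296875) [ 0.5351 -0.0035  0.09  ]
chip [0.6434 0.0816 0.094 ]
chip [0.6496 0.0506 0.094 ]
chip [ 0.6412 -0.0777  0.094 ]
chip [0.6313 0.0757 0.094 ]
chip [ 0.5644 -0.0459  0.094 ]
chip [0.5455 0.0323 0.094 ]
chip [
[... 290 characters left out ...]
48438], [383.3999938964844, 209.6999969482422], [390.79998779296875, 234.89999389648438], [384.8999938964844, 236.60000610351562]] [[0.4802, -0.3235], [0.4856, -0.3402], [0.4159, -0.3607], [0.4106, -0.3442]]
grip [232.7, 117.8] 423 [[215.5, 118.5999984741211], [238.5, 101.4000015258789], [249.89999389648438, 116.5999984741211], [226.89999389648438, 133.8000030517578]] [[0.5151, -0.3282], [0.4135, -0.3677], [0.4147, -0.2854], [0.5126, -0.2507]]
tray [317.7, 188.3] 3050 [[290.20001220703125, 151.89999389648438], [335.6000061035156, 148.3000030517578], [341.5, 223.1999969482422], [296.1000061035156, 226.8000030517578]] [[0.6526, -0.0782], [0.6669, -0.2131], [0.4446, -0.2326], [0.4304, -0.1002]]
```

View pics/c1.png

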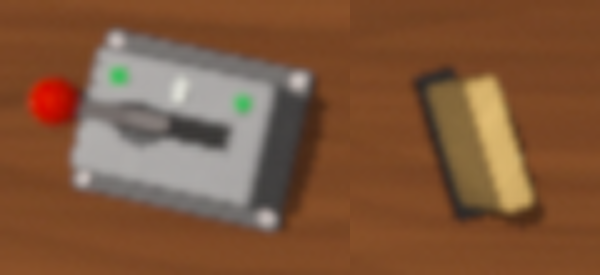

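The crop confirms the box (ball at its left, four screw corners) and the scraper grip leaning in perspective. The two views agree on the chips to about 1 mm. The switch pivot is at about (0.484,0.292) and the box +y direction is (0.187,0.982). Next I cage the ball between the open fingers and move it to the middle.

```bash
cat > go.py <<'E'
import sys
from h import *
def go(x,y,z,ydeg):
    o=get_obs();R=np.array(o["eef_rot"]);p=np.array(o["position"])
    cur=np.degrees(np.arctan2(R[1,1],R[0,1]));d=(ydeg-cur+90)%180-90
    a=np.radians(cur+d);ty=np.array([np.cos(a),np.sin(a),0]);tx=np.array([ty[1]*-1,ty[0],0])  # x = y x z, z=(0,0,-1)
    D=np.array([x,y,z])-p
    print("pos",p.round(4),"yaw",cur.round(2),"turn",round(-np.radians(d),4),"shift cm after turn",(100*np.array([D@tx,D@ty,-D[2]])).round(2),"F",np.round(o["contact_force"],1),"gap",round(o["finger_gap"],4))
    print("tx",tx.round(3),"ty",ty.round(3))
if __name__=="__main__": go(*map(float,sys.argv[1:]))
E
python3 go.py .4929 .3387 .231 79.2
```

```text
pos [0.2195 0.5312 0.231 ] yaw 67.55 turn -0.2033 shift cm after turn [-30.46 -13.79  -0.  ] F [ 0.7 -0.4  0.2] gap 0.0859
tx [-0.982  0.187  0.   ] ty [0.187 0.982 0.   ]
```

>>> step_arm(increments=[0, 0, 0, -0.1, 8.5, 0, 0, 0, -0.1, 8.5, -3.6, -1.6, 0, 0, 8.5, -3.6, -1.6, 0, 0, 8.5, -3.6, -1.6, 0, 0, 8.5, -3.6, -1.6, 0, 0, 8.5, -3.6, -1.6, 0, 0, 8.5, -3.6, -1.6, 0, 0, 8.5, -3.6, -1.6, 0, 0, 8.5, -3.6, -1.6, 0, 0, 8.5])

```text
time_s: 0.98
position: [0.4792, 0.3493, 0.2312]
eef_rot: [[-0.982, 0.191, -0.0], [0.191, 0.982, -0.0], [0.0, -0.0, -1.0]]
contact_force: [0.6, 2.1, -0.1]
finger_gap: 0.0852
finger_force: 0.0
```

```bash
python3 go.py .4929 .3387 .106 79.2
python3 - <<'E'
from h import *
import pickle
F=pickle.load(open("F0.pkl","rb"));o=get_obs();f=grab("wrist")
h,s,v=[x.astype(int) for x in cv2.split(cv2.cvtColor(f["frame"],cv2.COLOR_RGB2HSV))]
m=(((h<6)|(h>174))&(s>180)&(v>90)).astype(np.uint8)
n,l,st,c=cv2.connectedComponentsWithStats(m)
for i in range(1,n):
    if st[i,4]>80: print(c[i].round(1),st[i].tolist(),plane(f,*c[i],.116).round(4))
print("expected",proj(f,[.4929,.3387,.116]))
E
```

```text
pos [0.4792 0.3493 0.2312] yaw 79.0 turn -0.0035 shift cm after turn [-1.54 -0.78 12.52] F [ 0.6  2.1 -0.1] gap 0.0852
tx [-0.982  0.187  0.   ] ty [0.187 0.982 0.   ]
[476.5 218.6] [440, 186, 72, 66, 3771] [0.5546 0.5548 0.116 ]
[247.7 204.6] [237, 195, 22, 21, 211] [0.4966 0.335  0.116 ]
expected [250.66334698 200.40257565]
```

>>> step_arm(increments=[-0.8, -0.4, 0, 0, 8.5, -0.8, -0.4, 2, 0, 8.5, 0, 0, 2.5, 0, 8.5, 0, 0, 2.5, 0, 8.5, 0, 0, 2.5, 0, 8.5, 0, 0, 1.8, 0, 8.5, 0, 0, 1, 0, 6, 0, 0, 0, 0, 4, 0, 0, 0, 0, 4, 0, 0, 0, 0, 4])

```text
time_s: 1.87
position: [0.4923, 0.3405, 0.1094]
eef_rot: [[-0.982, 0.19, 0.001], [0.19, 0.982, 0.001], [-0.001, 0.001, -1.0]]
contact_force: [0.3, 0.9, 0.4]
finger_gap: 0.0404
finger_force: 0.0
```

```bash
python3 go.py .4839 .2916 .106 79.2
python3 - <<'E'
from h import *
f=grab("wrist");save(f,"w1.png")
E
```

```text
pos [0.4923 0.3405 0.1094] yaw 79.03 turn -0.003 shift cm after turn [-0.09 -4.96  0.34] F [0.3 0.9 0.4] gap 0.0404
tx [-0.982  0.187  0.   ] ty [0.187 0.982 0.   ]
```

View pics/w1.png

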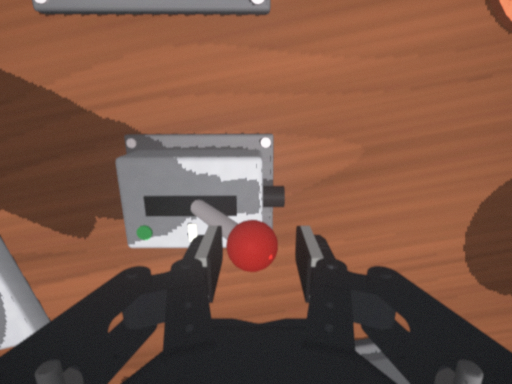

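The ball at (252,245) sits between the open fingers (left tip about x=220, right about x=297).

Run:
```python
from h import *
f=grab("wrist");print(plane(f,252,245,.116).round(4),proj(f,get_obs()["position"]))
```

```text
[0.4916 0.3366 0.116 ] [258.97781738 239.58695287]
```

>>> step_arm(increments=[0, -0.4, 0.2, 0, 4, 0, -0.4, 0, 0, 4, 0, -0.4, 0, 0, 4, 0, -0.4, 0, 0, 4, 0, -0.4, 0, 0, 4, 0, -0.4, 0, 0, 4, 0, -0.4, 0, 0, 4, 0, -0.4, 0, 0, 4, 0, -0.4, 0, 0, 4, 0, -0.4, 0, 0, 4])

```text
time_s: 2.8
position: [0.4844, 0.3, 0.1064]
eef_rot: [[-0.982, 0.191, -0.0], [0.191, 0.982, -0.0], [-0.0, -0.0, -1.0]]
contact_force: [-0.2, -0.6, 0.6]
finger_gap: 0.0402
finger_force: 0.0
```

>>> step_arm(increments=[0, -0.4, 0, 0, 4, 0, -0.4, 0, 0, 4, 0, -0.2, 0, 0, 4, 0, -0.2, 0, 0, 4, 0, 0, 0, 0, 4, 0, 0, 0, 0, 4, 0, 0, 0, 0, 4, 0, 0, 0, 0, 4, 0, 0, 0, 0, 4, 0, 0, 0, 0, 4])

```text
time_s: 3.63
position: [0.4821, 0.289, 0.1063]
eef_rot: [[-0.982, 0.191, -0.0], [0.191, 0.982, -0.0], [0.0, -0.0, -1.0]]
contact_force: [-0.0, -0.4, -0.2]
finger_gap: 0.0401
finger_force: 0.0
```

```bash
python3 go.py .4826 .2895 .106 79.2
python3 - <<'E'
from h import *
f=grab("wrist");save(f,"w2.png")
h,s,v=[x.astype(int) for x in cv2.split(cv2.cvtColor(f["frame"],cv2.COLOR_RGB2HSV))]
m=(((h<6)|(h>174))&(s>180)&(v>60)).astype(np.uint8)
n,l,st,c=cv2.connectedComponentsWithStats(m)
for i in range(1,n):
    if st[i,4]>200: print(c[i].round(1),st[i].tolist(),plane(f,*c[i],.13).round(4))
E
```

```text
pos [0.4821 0.289  0.1063] yaw 79.01 turn -0.0033 shift cm after turn [-0.04  0.06  0.03] F [-0.  -0.4 -0.2] gap 0.0401
tx [-0.982  0.187  0.   ] ty [0.187 0.982 0.   ]
[260.4 272.7] [233, 251, 56, 43, 1686] [0.4879 0.2884 0.13  ]
```

View pics/w2.png

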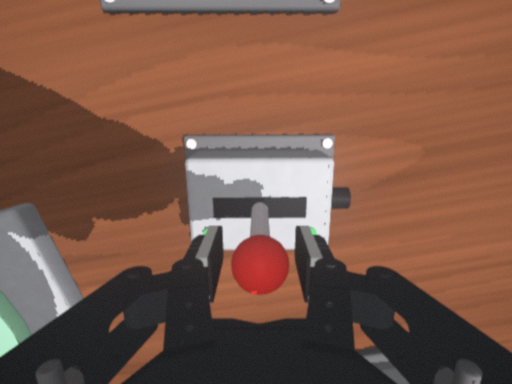

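Ball at (260,265): upright and free between the fingers, so the lever is off. Lift clear and go to the scraper.

>>> step_arm(increments=[0, 0, -1.5, 0, 4, 0, 0, -2.5, 0, 4, 0, 0, -2.5, 0, 4, 0, 0, -2.5, 0, 4, 0, 0, -2.5, 0, 4, 0, 0, 0, -0.1, 5, 0, 0, 0, -0.1, 6, 0, 0, 0, -0.1, 6, 0, 0, 0, -0.1, 6, 0, 0, 0, -0.08, 6])

```text
time_s: 4.52
position: [0.4821, 0.2889, 0.2213]
eef_rot: [[-0.957, -0.289, 0.0], [-0.289, 0.957, -0.0], [-0.0, -0.0, -1.0]]
contact_force: [0.1, 0.4, 0.3]
finger_gap: 0.06
finger_force: 0.0
```

```bash
python3 go.py .455 -.30 .22 106.4
```

```text
pos [0.4821 0.2889 0.2213] yaw 106.82 turn 0.0073 shift cm after turn [ 19.23 -55.72   0.13] F [0.1 0.4 0.3] gap 0.06
tx [-0.959 -0.282  0.   ] ty [-0.282  0.959  0.   ]
```

>>> step_arm(increments=[1.2, -3.5, 0, 0, 6, 1.2, -3.5, 0, 0, 6, 1.2, -3.5, 0, 0, 6, 1.2, -3.5, 0, 0, 6, 1.2, -3.5, 0, 0, 6, 1.2, -3.5, 0, 0, 6, 1.2, -3.5, 0, 0, 6, 1.2, -3.5, 0, 0, 6, 1.2, -3.5, 0, 0, 6, 1.2, -3.5, 0, 0, 6])

```text
time_s: 5.35
position: [0.4662, -0.0826, 0.2214]
eef_rot: [[-0.959, -0.284, 0.0], [-0.284, 0.959, -0.0], [-0.0, -0.0, -1.0]]
contact_force: [0.1, -0.4, -0.2]
finger_gap: 0.0601
finger_force: 0.0
```

>>> step_arm(increments=[1.2, -3.5, 0, 0, 6, 1.2, -3.5, 0, 0, 6, 1.2, -3.5, 0, 0, 6, 1.2, -3.5, 0, 0, 6, 1.2, -3.5, 0, 0, 6, 1.2, -3.2, 0, 0, 6, 0, 0, 0, 0, 6, 0, 0, 0, 0, 6, 0, 0, 0, 0, 6, 0, 0, 0, 0, 6])

```text
time_s: 6.18
position: [0.4567, -0.2987, 0.2215]
eef_rot: [[-0.958, -0.286, 0.0], [-0.286, 0.958, 0.0], [-0.0, 0.0, -1.0]]
contact_force: [0.2, -0.3, -0.4]
finger_gap: 0.06
finger_force: 0.0
```

```bash
python3 go.py .4481 -.342 .22 106.4
python3 - <<'E'
from h import *
import pickle
f=grab("wrist");save(f,"w3.png");pickle.dump(f,open("w3.pkl","wb"))
o=get_obs();print(f["c2w"].round(3).tolist())
c=np.array([.4481,-.342]);x=np.array([.959,.282]);y=np.array([-.282,.959])
print([proj(f,np.append(c+sx*x*.0375+sy*y*.009,.09)).round(1).tolist() for sx,sy in((-1,-1),(1,-1),(1,1),(-1,1))])
E
```

```text
pos [ 0.4567 -0.2987  0.2215] yaw 106.6 turn 0.0035 shift cm after turn [ 2.05 -3.91  0.15] F [ 0.2 -0.3 -0.4] gap 0.06
tx [-0.959 -0.282  0.   ] ty [-0.282  0.959  0.   ]
[[-0.285, 0.92, 0.268, 0.389], [0.958, 0.273, 0.082, -0.32], [0.002, 0.28, -0.96, 0.363], [0.0, 0.0, 0.0, 1.0]]
[[208.3, 121.8], [211.8, 196.6], [229.3, 196.7], [227.2, 121.9]]
```

View pics/w3.png

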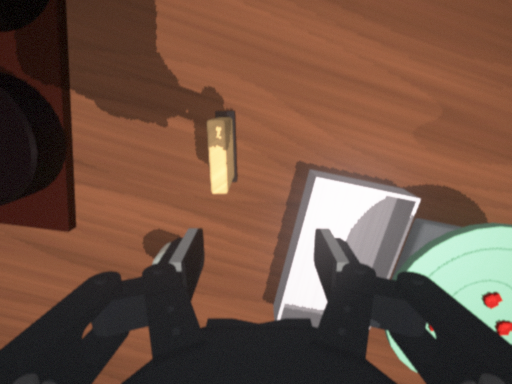

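The grip top shows at (208–229, 118–194), about 3 px off my prediction, so I correct the centre to (0.4455,-0.3428).

>>> step_arm(increments=[1.2, -2, 0, 0, 6, 1.1, -1.9, 0, 0, 6, 0, 0, 2, 0, 6, 0, 0, 3, 0, 6, 0, 0, 3, 0, 6, 0, 0, 3, 0, 6, 0, 0, 3, 0, 6, 0, 0, 3, 0, 6, 0, 0, 1.6, 0, 6, 0, 0, 0, 0, 6])

```text
time_s: 7.07
position: [0.4446, -0.3419, 0.0326]
eef_rot: [[-0.958, -0.286, -0.004], [-0.286, 0.958, 0.002], [0.003, 0.003, -1.0]]
contact_force: [0.5, 0.8, 0.4]
finger_gap: 0.0602
finger_force: 0.0
```

>>> step_arm(increments=[0, 0, 0, 0, 4, 0, 0, 0, 0, 3, 0, 0, 0, 0, 2.4, 0, 0, 0, 0, 1.5, 0, 0, 0, 0, 1, 0, 0, 0, 0, 1, 0, 0, 0, 0, 1, 0, 0, 0, 0, 1, 0, 0, 0, 0, 1, 0, 0, 0, 0, 1], newtons=60)

```text
time_s: 7.9
position: [0.4459, -0.344, 0.0366]
eef_rot: [[-0.959, -0.284, 0.002], [-0.284, 0.959, -0.001], [-0.001, -0.002, -1.0]]
contact_force: [-0.1, 0.2, 10.2]
finger_gap: 0.0172
finger_force: 58.7
```

```bash
python3 go.py .535 -.002 .2 95.4
```

```text
pos [ 0.4459 -0.344   0.0366] yaw 106.51 turn 0.1938 shift cm after turn [-12.08  33.21 -16.34] F [-0.1  0.2 10.2] gap 0.0172
tx [-0.996 -0.094  0.   ] ty [-0.094  0.996  0.   ]
```

>>> step_arm(increments=[0, 0, -1, 0, 1, 0, 0, -2, 0, 1, 0, 0, -3, 0, 1, 0, 0, -3, 0, 1, 0, 0, -3, 0, 1, 0, 0, -3, 0, 1, 0, 0, -1, 0.07, 1, 0, 0, 0, 0.06, 1, 0, 0, 0, 0.06, 1, 0, 0, 0, 0, 1])

```text
time_s: 8.73
position: [0.4454, -0.3436, 0.1965]
eef_rot: [[-0.995, -0.095, 0.001], [-0.095, 0.995, -0.001], [-0.001, -0.001, -1.0]]
contact_force: [0.3, -0.3, -2.5]
finger_gap: 0.017
finger_force: 58.8
```

```bash
python3 go.py .5326 .0661 .145 95.4
```

```text
pos [ 0.4454 -0.3436  0.1965] yaw 95.46 turn 0.001 shift cm after turn [-12.54  39.96   5.15] F [ 0.3 -0.3 -2.5] gap 0.017
tx [-0.996 -0.094  0.   ] ty [-0.094  0.996  0.   ]
```

>>> step_arm(increments=[-1.04, 3.3, 0, 0, 1, -1.04, 3.3, 0, 0, 1, -1.04, 3.3, 0, 0, 1, -1.04, 3.3, 0, 0, 1, -1.04, 3.3, 0, 0, 1, -1.04, 3.3, 0, 0, 1, -1.04, 3.3, 0, 0, 1, -1.04, 3.3, 0, 0, 1, -1.04, 3.3, 0, 0, 1, -1.04, 3.3, 0, 0, 1])

```text
time_s: 9.57
position: [0.5165, -0.0032, 0.1959]
eef_rot: [[-0.995, -0.101, 0.0], [-0.101, 0.995, -0.0], [-0.0, -0.0, -1.0]]
contact_force: [1.3, -0.2, -1.5]
finger_gap: 0.0177
finger_force: 58.9
```

>>> step_arm(increments=[-1.05, 3.5, 0, 0, 1, -1.05, 3.4, 0, 0, 1, 0, 0, 0, 0, 1, 0, 0, 1.5, 0, 1, 0, 0, 1.5, 0, 1, 0, 0, 1.5, 0, 1, 0, 0, 0.5, 0, 1, 0, 0, 0, 0, 1, 0, 0, 0, 0, 1, 0, 0, 0, 0, 1])

```text
time_s: 10.4
position: [0.531, 0.0657, 0.1462]
eef_rot: [[-0.995, -0.098, 0.001], [-0.098, 0.995, 0.0], [-0.001, 0.0, -1.0]]
contact_force: [-0.1, -0.0, -1.5]
finger_gap: 0.0174
finger_force: 59.2
```

```bash
python3 go.py .5326 .0661 .13 95.4
python3 - <<'E'
from h import *
f=grab("wrist");save(f,"w4.png")
h,s,v=[x.astype(int) for x in cv2.split(cv2.cvtColor(f["frame"],cv2.COLOR_RGB2HSV))]
m=(((h<8)|(h>172))&(s>150)&(v>60)).astype(np.uint8)
n,l,st,c=cv2.connectedComponentsWithStats(m)
for i in range(1,n):
    if st[i,4]>50: print(c[i].round(1),st[i,4],plane(f,*c[i],.094).round(4))
E
```

```text
pos [0.531  0.0657 0.1462] yaw 95.65 turn 0.0044 shift cm after turn [-0.16  0.02  1.62] F [-0.1 -0.  -1.5] gap 0.0174
tx [-0.996 -0.094  0.   ] ty [-0.094  0.996  0.   ]
[166.1 176.3] 448 [ 0.5138 -0.0026  0.094 ]
[210.5 219.5] 396 [0.5439 0.0306 0.094 ]
[108.1 233. ] 412 [ 0.5625 -0.0462  0.094 ]
```

View pics/w4.png

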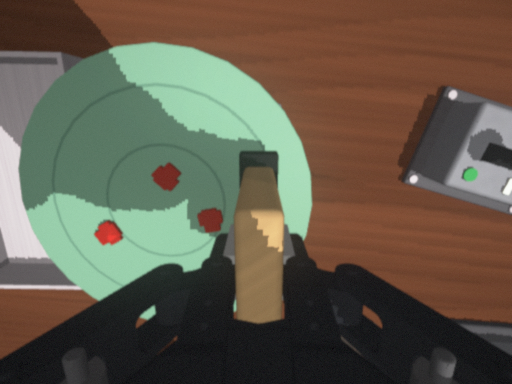

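The scraper hangs straight, its foot at (240–278, 152). The three chips at (166,176), (210,220) and (108,233) all lie on its -y side. Now feel for the plate.

>>> step_arm(increments=[0, 0, 0.4, 0, 1, 0, 0, 0.4, 0, 1, 0, 0, 0.4, 0, 1, 0, 0, 0.1, 0, 1, 0, 0, 0.1, 0, 1, 0, 0, 0.1, 0, 1, 0, 0, 0, 0, 1, 0, 0, 0, 0, 1, 0, 0, 0, 0, 1, 0, 0, 0, 0, 1])

```text
time_s: 11.28
position: [0.5307, 0.0657, 0.1304]
eef_rot: [[-0.995, -0.098, 0.0], [-0.098, 0.995, -0.0], [-0.0, -0.0, -1.0]]
contact_force: [-0.4, 0.3, -0.9]
finger_gap: 0.0176
finger_force: 59.2
```

>>> step_arm(increments=[0, 0, 0.1, 0, 1, 0, 0, 0.1, 0, 1, 0, 0, 0, 0, 1, 0, 0, 0, 0, 1, 0, 0, 0, 0, 1, 0, 0, 0, 0, 1, 0, 0, 0, 0, 1, 0, 0, 0, 0, 1, 0, 0, 0, 0, 1, 0, 0, 0, 0, 1])

```text
time_s: 12.12
position: [0.5307, 0.0657, 0.1283]
eef_rot: [[-0.995, -0.098, -0.0], [-0.098, 0.995, -0.0], [0.0, -0.0, -1.0]]
contact_force: [-1.0, -0.1, -1.6]
finger_gap: 0.0174
finger_force: 59.2
```

Bottom is at about 0.0917 with no contact yet.

>>> step_arm(increments=[0, 0, 0.1, 0, 1, 0, 0, 0.1, 0, 1, 0, 0, 0, 0, 1, 0, 0, 0, 0, 1, 0, 0, 0, 0, 1, 0, 0, 0, 0, 1, 0, 0, 0, 0, 1, 0, 0, 0, 0, 1, 0, 0, 0, 0, 1, 0, 0, 0, 0, 1])

```text
time_s: 12.95
position: [0.5307, 0.0657, 0.1263]
eef_rot: [[-0.995, -0.098, 0.0], [-0.098, 0.995, -0.0], [-0.0, -0.0, -1.0]]
contact_force: [0.2, 1.2, 2.5]
finger_gap: 0.0174
finger_force: 59.8
```

>>> step_arm(increments=[0, 0, 0.1, 0, 1, 0, 0, 0.1, 0, 1, 0, 0, 0, 0, 1, 0, 0, 0, 0, 1, 0, 0, 0, 0, 1, 0, 0, 0, 0, 1, 0, 0, 0, 0, 1, 0, 0, 0, 0, 1, 0, 0, 0, 0, 1, 0, 0, 0, 0, 1])

```text
time_s: 13.78
position: [0.5308, 0.0658, 0.1246]
eef_rot: [[-0.995, -0.098, 0.0], [-0.098, 0.995, 0.0], [-0.0, -0.0, -1.0]]
contact_force: [-1.7, 0.9, 11.0]
finger_gap: 0.0176
finger_force: 61.0
```

>>> step_arm(increments=[0, 0, -0.05, 0, 1, 0, -0.3, 0, 0, 1, 0, -0.3, 0, 0, 1, 0, -0.3, 0, 0, 1, 0, -0.3, 0, 0, 1, 0, -0.3, 0, 0, 1, 0, -0.3, 0, 0, 1, 0, -0.3, 0, 0, 1, 0, -0.3, 0, 0, 1, 0, -0.3, 0, 0, 1])

```text
time_s: 14.62
position: [0.5336, 0.0396, 0.1251]
eef_rot: [[-0.995, -0.099, 0.001], [-0.099, 0.995, 0.001], [-0.001, 0.001, -1.0]]
contact_force: [0.1, 6.0, 8.3]
finger_gap: 0.0172
finger_force: 60.5
```

>>> step_arm(increments=[0, -0.3, 0, 0, 1, 0, -0.3, 0, 0, 1, 0, -0.3, 0, 0, 1, 0, -0.3, 0, 0, 1, 0, -0.3, 0, 0, 1, 0, -0.3, 0, 0, 1, 0, -0.3, 0, 0, 1, 0, -0.3, 0, 0, 1, 0, -0.3, 0, 0, 1, 0, -0.3, 0, 0, 1])

```text
time_s: 15.45
position: [0.5366, 0.0097, 0.1251]
eef_rot: [[-0.995, -0.099, 0.001], [-0.099, 0.995, 0.001], [-0.001, 0.001, -1.0]]
contact_force: [-0.1, 4.2, 8.8]
finger_gap: 0.0173
finger_force: 60.5
```

>>> step_arm(increments=[0, -0.3, 0, 0, 1, 0, -0.3, 0, 0, 1, 0, -0.3, 0, 0, 1, 0, -0.3, 0, 0, 1, 0, -0.3, 0, 0, 1, 0, -0.3, 0, 0, 1, 0, -0.3, 0, 0, 1, 0, -0.3, 0, 0, 1, 0, -0.3, 0, 0, 1, 0, -0.3, 0, 0, 1])

```text
time_s: 16.28
position: [0.5395, -0.0202, 0.125]
eef_rot: [[-0.995, -0.099, 0.001], [-0.099, 0.995, 0.001], [-0.001, 0.001, -1.0]]
contact_force: [-0.1, 4.1, 6.9]
finger_gap: 0.0178
finger_force: 60.5
```

>>> step_arm(increments=[0, -0.3, 0.02, 0, 1, 0, -0.3, 0, 0, 1, 0, -0.3, 0, 0, 1, 0, -0.3, 0.01, 0, 1, 0, -0.3, 0, 0, 1, 0, -0.3, 0.01, 0, 1, 0, -0.3, 0, 0, 1, 0, -0.3, 0, 0, 1, 0, -0.3, 0, 0, 1, 0, -0.3, 0, 0, 1])

```text
time_s: 17.12
position: [0.5424, -0.05, 0.1247]
eef_rot: [[-0.995, -0.099, 0.001], [-0.099, 0.995, 0.001], [-0.001, 0.001, -1.0]]
contact_force: [-0.8, 5.6, 8.2]
finger_gap: 0.0172
finger_force: 60.5
```

Run:
```python
from h import *
f=grab("top")
h,s,v=[x.astype(int) for x in cv2.split(cv2.cvtColor(f["frame"],cv2.COLOR_RGB2HSV))]
m=(((h<12)|(h>170))&(s>110)&(v>70)).astype(np.uint8);m[:150]=0;m[232:]=0;m[:,:222]=0;m[:,345:]=0
n,l,st,c=cv2.connectedComponentsWithStats(m)
for i in range(1,n):
    if st[i,4]>3: print(c[i].round(1),st[i,4],plane(f,*c[i],.094).round(4))
f=grab("wrist");save(f,"w5.png")
```

```text
[233.5 151.5] 21 [0.6398 0.0867 0.094 ]
[337.5 151.8] 6 [ 0.6462 -0.2093  0.094 ]
[339.6 171.9] 62 [ 0.5889 -0.2158  0.094 ]
[343.8 156.8] 4 [ 0.6325 -0.2271  0.094 ]
[223.7 163.5] 6 [0.6044 0.1135 0.094 ]
[230.  163.4] 5 [0.6052 0.0954 0.094 ]
[343.3 193.7] 6 [ 0.5273 -0.2266  0.094 ]
[234.1 222.5] 13 [0.4378 0.0779 0.094 ]
```

View pics/w5.png

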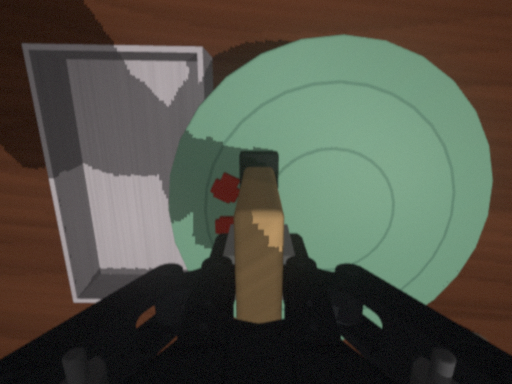

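Two chips ride ahead of the foot at (226,187) and (226,225); the third is hidden by the finger. None are left behind, so continue to the edge.

>>> step_arm(increments=[0, -0.3, 0, 0, 1, 0, -0.3, 0, 0, 1, 0, -0.3, 0, 0, 1, 0, -0.3, 0, 0, 1, 0, -0.3, 0, 0, 1, 0, -0.3, 0, 0, 1, 0, -0.3, 0, 0, 1, 0, -0.3, 0, 0, 1, 0, -0.3, 0, 0, 1, 0, -0.3, 0, 0, 1])

```text
time_s: 18.05
position: [0.5453, -0.08, 0.1245]
eef_rot: [[-0.995, -0.099, 0.0], [-0.099, 0.995, 0.001], [-0.0, 0.001, -1.0]]
contact_force: [-0.8, 3.5, 6.1]
finger_gap: 0.0173
finger_force: 60.4
```

>>> step_arm(increments=[0, -0.4, 0, 0, 1, 0, -0.4, 0, 0, 1, 0, -0.4, 0, 0, 1, 0, -0.4, 0, 0, 1, 0, -0.4, 0, 0, 1, 0, -0.4, 0, 0, 1, 0, -0.4, 0, 0, 1, 0, -0.4, 0, 0, 1, 0, -0.4, 0, 0, 1, 0, -0.2, 0, 0, 1])

```text
time_s: 18.88
position: [0.5488, -0.1189, 0.1244]
eef_rot: [[-0.995, -0.098, -0.0], [-0.098, 0.995, -0.0], [0.0, -0.0, -1.0]]
contact_force: [-0.2, 2.6, 5.0]
finger_gap: 0.0172
finger_force: 60.0
```

Run:
```python
from h import *
f=grab("wrist");save(f,"w6.png")
```

```text
(no output)
```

View pics/w6.png

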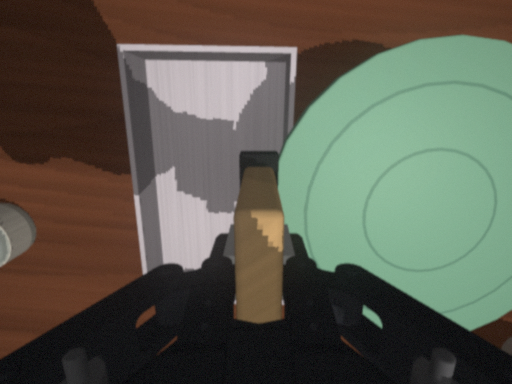

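The plate shows no chips; they are presumably hidden below the scraper in the tray. Lift and move aside to look.

>>> step_arm(increments=[0, 0, -1, 0, 1, 0, 0, -2, 0, 1, 0, 0, -2.5, 0, 1, 0, 0, -2.5, 0, 1, 2, -3, 0, 0, 1, 2, -3, 0, 0, 1, 2, -3, 0, 0, 1, 2, -3, 0, 0, 1, 1, -3, 0, 0, 1, 0, 0, 0, 0, 1])

```text
time_s: 19.77
position: [0.4709, -0.2829, 0.2047]
eef_rot: [[-0.996, -0.091, -0.002], [-0.091, 0.996, -0.003], [0.002, -0.003, -1.0]]
contact_force: [-1.3, -1.8, -1.8]
finger_gap: 0.0175
finger_force: 59.2
```

```bash
python3 go.py .4455 -.343 .1 106.5
python3 - <<'E'
from h import *
f=grab("wrist");g=grab("top")
im=np.hstack([cv2.resize(f["frame"],(440,330)),cv2.resize(g["frame"][120:260,200:360],(360,330))]);cv2.imwrite("pics/w7.png",im[...,::-1])
E
```

```text
pos [ 0.4709 -0.2829  0.2047] yaw 95.2 turn -0.1972 shift cm after turn [ 4.15 -5.04 10.47] F [-1.3 -1.8 -1.8] gap 0.0175
tx [-0.959 -0.284  0.   ] ty [-0.284  0.959  0.   ]
```

View pics/w7.png

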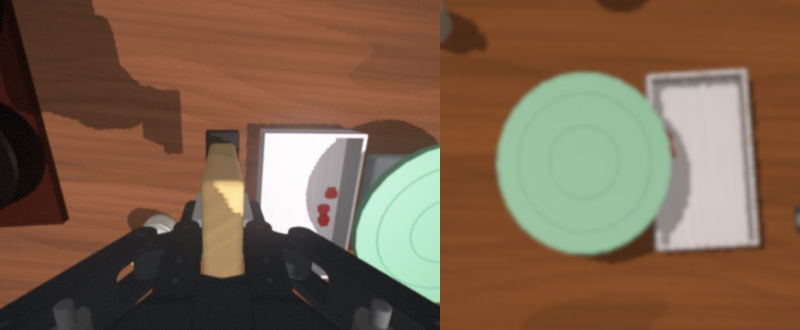

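All three chips lie in the tray, near (331,193), (323,208) and (323,218) in the left half. Return the scraper to its original spot.

>>> step_arm(increments=[0, 0, 0, -0.1, 1, 0, 0, 0, -0.1, 1, 1.4, -1.7, 0, 0, 1, 1.4, -1.7, 0, 0, 1, 1.3, -1.6, 0, 0, 1, 0, 0, 3, 0, 1, 0, 0, 3, 0, 1, 0, 0, 3, 0, 1, 0, 0, 3, 0, 1, 0, 0, 0, 0, 1])

```text
time_s: 20.7
position: [0.4483, -0.334, 0.0804]
eef_rot: [[-0.955, -0.296, -0.005], [-0.296, 0.955, 0.004], [0.004, 0.005, -1.0]]
contact_force: [-0.4, 0.5, -2.6]
finger_gap: 0.0172
finger_force: 59.1
```

```bash
python3 go.py .4455 -.343 .0366 106.5
```

```text
pos [ 0.4483 -0.334   0.0804] yaw 107.2 turn 0.0123 shift cm after turn [ 0.52 -0.78  4.38] F [-0.4  0.5 -2.6] gap 0.0172
tx [-0.959 -0.284  0.   ] ty [-0.284  0.959  0.   ]
```

>>> step_arm(increments=[0.3, -0.5, 1, 0, 1, 0.2, -0.3, 1, 0, 1, 0, 0, 0.8, 0, 1, 0, 0, 0.5, 0, 1, 0, 0, 0.3, 0, 1, 0, 0, 0.1, 0, 1, 0, 0, 0, 0, 1, 0, 0, 0, 0, 1, 0, 0, 0, 0, 1, 0, 0, 0, 0, 1])

```text
time_s: 21.53
position: [0.4471, -0.3456, 0.0477]
eef_rot: [[-0.956, -0.294, 0.0], [-0.294, 0.956, -0.0], [-0.0, -0.0, -1.0]]
contact_force: [0.3, 0.1, -1.6]
finger_gap: 0.0172
finger_force: 59.3
```

>>> step_arm(increments=[0, 0, 0.3, 0, 1, 0, 0, 0.3, 0, 1, 0, 0, 0.2, 0, 1, 0, 0, 0.1, 0, 1, 0, 0, 0.1, 0, 1, 0, 0, 0, 0, 1, 0, 0, 0, 0, 1, 0, 0, 0, 0, 1, 0, 0, 0, 0, 1, 0, 0, 0, 0, 1])

```text
time_s: 22.37
position: [0.447, -0.3455, 0.0375]
eef_rot: [[-0.956, -0.294, 0.0], [-0.294, 0.956, -0.0], [0.0, -0.0, -1.0]]
contact_force: [-0.1, 0.8, -2.2]
finger_gap: 0.0173
finger_force: 59.3
```

>>> step_arm(increments=[0, 0, 0.05, 0, 1, 0, 0, 0.05, 0, 1, 0, 0, 0.05, 0, 1, 0, 0, 0, 0, 1, 0, 0, 0, 0, 1, 0, 0, 0, 0, 1, 0, 0, 0, 0, 1, 0, 0, 0, 0, 1, 0, 0, 0, 0, 1, 0, 0, 0, 0, 1])

```text
time_s: 23.2
position: [0.447, -0.3456, 0.0366]
eef_rot: [[-0.956, -0.294, 0.0], [-0.294, 0.956, -0.001], [0.0, -0.001, -1.0]]
contact_force: [-4.1, 1.3, 14.6]
finger_gap: 0.0173
finger_force: 61.5
```

>>> step_arm(increments=[0, 0, -0.05, 0, 1, 0, 0, 0, 0, 1, 0, 0, 0, 0, 2.2, 0, 0, 0, 0, 3, 0, 0, 0, 0, 4, 0, 0, 0, 0, 5, 0, 0, 0, 0, 6, 0, 0, 0, 0, 6, 0, 0, 0, 0, 6, 0, 0, 0, 0, 6])

```text
time_s: 24.03
position: [0.447, -0.3455, 0.0364]
eef_rot: [[-0.956, -0.294, -0.0], [-0.294, 0.956, -0.0], [0.0, -0.0, -1.0]]
contact_force: [1.0, -0.2, -0.3]
finger_gap: 0.0599
finger_force: 0.0
```

>>> step_arm(increments=[0, 0, -1, 0, 6, 0, 0, -2, 0, 6, 0, 0, -3, 0, 6, 0, 0, -3, 0, 6, 0, 0, -3, 0, 6, 0, 0, -3, 0, 6, 0, 0, -3, 0, 6, -2, 2, 0, 0, 6, -2, 2, 0, 0, 6, 0, 0, 0, 0, 6])

```text
time_s: 24.87
position: [0.476, -0.2906, 0.2179]
eef_rot: [[-0.954, -0.299, 0.003], [-0.299, 0.954, 0.002], [-0.003, 0.001, -1.0]]
contact_force: [1.6, 1.0, 0.8]
finger_gap: 0.0598
finger_force: 0.0
```

Run:
```python
from h import *
o=get_obs();print(o["time_s"],np.round(o["position"],3),np.round(o["contact_force"],1))
f=grab("wrist");g=grab("scene")
im=np.hstack([cv2.resize(f["frame"],(400,300)),cv2.resize(g["frame"],(400,300))]);cv2.imwrite("pics/w8.png",im[...,::-1])
```

```text
24.8667 [ 0.476 -0.291  0.218] [1.6 1.  0.8]
```

View pics/w8.png

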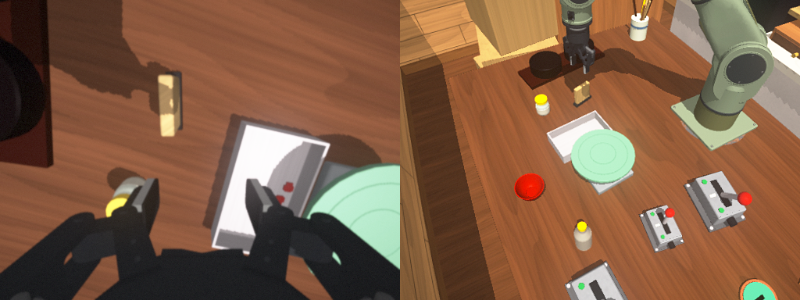

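The scraper stands at (171,103), the chips are in the tray at (285,190), the plate is clean, the small switch lever is upright (ball at 670,212), and the bystanders are in place.

```bash
python3 -c "
from cell import manip;print(manip.close_job())"
```

```text
the job is handed in; nothing more can be done
None
```

The job is handed in at about 25 s: the lever is in the off position, all three chips are in the tray, the scraper is standing upright on the bench, and the jar, bowl and bottle were not touched.

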